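# Lay the standing carton down in its taped place

## Robot

A 6-joint arm with a two-finger parallel gripper is mounted at the origin on the work surface. World frame = base frame: x ahead of the robot, y to its left, z up, the work surface at z = 0. Lengths are in m, angles in degrees, forces in N, time in s.
With the tool pointing down it reaches from about 0.375 to 0.9 m from the base axis. Payload 3.1 kg.
Tool frame: the origin (TCP) lies where the fingers leave the gripper's body, on its centre line; the fingertips stand 70 mm ahead of it and the grasp point (between the pads) lies 51 mm ahead of it; z points along the fingers, y is the line along which they close (so a half turn about z gives the same grasp; the last joint's range is limited). The gripper opens to 87 mm and grips with 3 to 60 N. Pads are 19 mm wide; open, the fingers measure 117 mm over their backs; the gripper's body (75 mm by 190 mm) begins 51 mm behind the grasp point.
Start: joints at [56.694, 30.224, 82.088, -0, 67.689, -10.227], TCP at [0.245, 0.575, 0.292] pointing down, gripper open.
Joint ranges: [-176.69, 176.69], [-43.24, 126.21], [12.49, 139.97], [-82, 262], [0, 151.66], [-163.58, 163.58]. Speed limits (degrees/s): [159.86, 159.86, 180, 180, 180, 180].

## Interface

Orientations are given as a 3x3 rotation matrix whose columns are the frame's x, y, z axes.
In Python, from rig import readout, capture, calibration, bot, look_for gives the robot as it stands. The module is installed in compiled form; this text tells all that it offers.
- The arm moves only by the shell command python3 -m pendant 'ROWS'. ROWS is JSON, a list of rows, each a list of 7 numbers: the shift along the tool's x, y, z normalised to -1 to 1, where 1 is 200 mm, then the turn, a rotation vector about the tool's x, y, z normalised to -1 to 1, where 1 is 180 degrees, then the closure, from -1 (fully open) to 1 (shut). In form: [[dx, dy, dz, ax, ay, az, grip], ...]. A call has 1 to 8 rows; each row is the pose to reach, as a shift and turn from the pose commanded when the call began, along the tool's axes at that moment, turning the shorter way round; what a row does not reach only later rows make up. A row lasts 1/10 s, in which the tool goes at most 50 mm and 8.59 degrees, less where a joint would pass 70% of its speed; a pose out of reach is approached as far as the arm can. A call with a number of a shift or a turn outside -1 to 1 is refused whole. A call with a gripper value outside its range is refused whole. The fingers move at their own pace and stop on an object; the grip force is fixed at half the most. Time passes only in rows, so rows that repeat a pose let the fingers close. It gives the time, the measured TCP pose, the force, the opening and the grip force at its end, in the units of the state.
- readout.read_state(): the state, without advancing time (a new reading comes with each control period).
- capture(name): name is "side" or "top" or "wrist"; returns (picture, depth): 384x512x3 uint8, red, green, blue; 384x512 float32, m along the optical axis (not along the pixel's ray), 0 where there is no reading.
- calibration(name): a dict with "mtx" (3x3 intrinsics, pixels), "T" (4x4, takes a point from camera to world coordinates); the wrist camera has in their place "mount" (4x4, takes a point from camera to tool coordinates, whose origin is the TCP and whose axes are the flange's). Camera axes: x right, y down, z forward; pixel columns grow to the right and rows downward; lengths in m; the calibration is good to about 2 mm. A picture is of the moment at which its call begins: read the wrist's pose just before it. calibration takes no time and is no camera call.
- bot.hand_in(): hands the job in; it is judged then, once.
Trained networks look in the newest picture that a camera, given by its name, has taken for a name from the list of things; names that differ only in an ending like _2 or _b are one class to them, and where a whole thing is asked for, a point or a joint stands for the part that bears it (a point fixed in the world has none). Each returns a list of dicts, best first, with "conf" (0 to 1); they miss things now and then, are a little off and sometimes report something else, mostly with a low value. They report only what shows in the picture. A call takes as long as a camera call. They do not tell look-alikes from the thing itself.
- look_for(thing, camera): "extent" ([left, top, right, bottom] in pixels, round what is visible of it).
The state is a dict: "time_s": time; "joint_positions": joint angles; "qvel": joint speeds; "tau": joint torques, N m; "position": TCP position; "tcp_rot": TCP orientation; "force": force on the tool from outside, world axes, zero at the start; "moment": the same for the moment, N m; "opening": opening from 0.0 (shut) to 1.0 (fully open); "grasp_force": force on a finger pad.
Only numpy, scipy, OpenCV 4.12 (cv2) and the standard library are available. Lean on these libraries where they do the work, as an engineer would, in place of code of your own. Each camera call takes 0.05 s, during which the arm holds its last target. There are 200 camera calls.

## Task

The tall cardboard carton on the wardrobe ledge stands upright at one end of its place, a rectangle of paper tape. Push it high up with the fingertips so that it topples over and lands lying on its broad face wholly inside the taped rectangle, without shoving it along while it stands and without gripping or lifting it. Leave the comb, roll-on bottle, flask and dish where they are, and finish with the robot clear of everything.

Things in the scene. Friction and masses are not known exactly. Their poses are not given: they have to be found in the camera images.
- carton: closed plain brown cardboard carton, rigid, 90 mm wide (own x) by 46 mm deep (own y) by 160 mm tall (own z), 0.25 to 0.49 kg evenly spread. Origin at the centre of its underside; at the start it stands upright on the liner (underside 2 mm above the ledge). Its two broad faces (90 x 160 mm) look along own +y and -y.
- carton_mid (a point): middle of the carton, 80 mm above its underside. Pushed in its upper third the carton tips about the lower edge of its far face without slipping: a push at 135 mm height takes under 2 N, and after about 45 mm of travel it falls on by itself
- zone: the marked place: flat rectangle of white paper tape on the liner, 150 mm (own x) by 220 mm (own y) over the outside of the tape, tape 10 mm wide; origin at its centre. The carton stands across the middle of one short side, its broad faces parallel to that side within 6 degrees: toppled straight this way it lands inside. It lies off the carton's own +y or -y face, changing from run to run
- liner: thin flat grey shelf liner sheet fixed to the ledge, 420 mm (own x) by 480 mm (own y), 2 mm thick, origin under its centre; carton, tape, comb, roll-on bottle and dish are on it
- comb: wooden comb lying on the liner on the other side of the carton from the zone, 170 mm (own x) by 39 mm (own y) by 8 mm high, origin about its middle on its underside; leave alone
- rollon: white plastic roll-on bottle standing on the liner, 38 mm across, 92 mm tall, origin at the centre of its underside; leave alone
- flask: stainless steel hip flask lying closed on the ledge, 92 mm (own x) by about 150 mm with cap (own y), 23 mm high, origin under the centre of its body; leave alone
- dish: small brass-coloured key ring dish, 90 mm across, 20 mm high, origin at the centre of its underside; leave alone
- corner0 (a point): carton's lower, own -x corner as it stands, half-way through its 46 mm depth
- corner1 (a point): carton's lower, own +x corner as it stands, half-way through its 46 mm depth
- corner2 (a point): carton's upper, own +x corner as it stands, half-way through its 46 mm depth
- corner3 (a point): carton's upper, own -x corner as it stands, half-way through its 46 mm depth
There are look-alikes about, which are no part of the job. Of the things that look like the carton, the smallest one is meant.

How it is judged (in metres and radians):
On the way, in this order (a step that is already met when the one before it is completed fails the run):
1. the fingers push the carton while it still stands (contact force between the fingers and carton above 0.08 N and angle between carton's own z axis and vertical below 0.35 rad), for 0.05 s.
2. the carton lies on its broad face inside the tape ((angle between carton's own y axis and vertical below 0.08 rad or angle between carton's own y axis and vertical above 3.06159 rad) and x of corner0 in the frame of zone between -0.075 and 0.075 m and y of corner0 in the frame of zone between -0.11 and 0.11 m and x of corner1 in the frame of zone between -0.075 and 0.075 m and y of corner1 in the frame of zone between -0.11 and 0.11 m and x of corner2 in the frame of zone between -0.075 and 0.075 m and y of corner2 in the frame of zone between -0.11 and 0.11 m and x of corner3 in the frame of zone between -0.075 and 0.075 m and y of corner3 in the frame of zone between -0.11 and 0.11 m), for 0.2 s.
At the end, for the whole second after the job is handed in: The carton lies at rest on a broad face (within 5 degrees) with its whole outline within the outer edge of the tape rectangle; comb, roll-on bottle, flask and dish are within 15 mm of where they were and the bottle still stands (all of step 2 and linear speed of carton below 0.02 m/s and height (world z) of carton_mid below 0.035 m and distance of each of comb, rollon, flask, dish from where it was at the start of the episode below 0.015 m and angle between rollon's own z axis and vertical below 0.2 rad); the robot touches nothing.
It fails at once if the carton is lifted (its middle more than 95 mm above the ledge) (height (world z) of carton_mid above 0.095 m).
It fails at once if the carton is shoved along more than 25 mm while standing (distance of carton from where it was at the start of the episode above 0.025 m and angle between carton's own z axis and vertical below 0.2 rad).
It fails at once if the carton lands away from the taped place (its middle more than 60 mm from the rectangle's centre once it is down) (angle between carton's own z axis and vertical above 1.45 rad and horizontal distance between carton_mid and zone above 0.06 m).
It fails at once if a bystander is moved by more than 15 mm or the bottle tipped (distance of any of comb, rollon, flask, dish from where it was at the start of the episode above 0.015 m or angle between rollon's own z axis and vertical above 0.3 rad).
It also fails if it takes over 32 s, if anything falls off the work surface, if the arm or the gripper's body presses on something with over 40 N, if the wrist force passes 120 N, or if a joint passes its speed limit or range.

## Working session

There is one attempt and no reset: what is moved stays moved. The work goes in short steps, Python scripts to look and compute and a shell command to move; the robot and the scene stay as the last step left them, time stands still between calls to the robot, and variables do not carry over. Pictures are saved under pics/ and viewed, at most 10 in all, crops included, and the job is handed in when it is done.

```bash
mkdir -p pics
python3 - <<'E'
from rig import *
import cv2,numpy as np
np.set_printoptions(precision=4,suppress=True)
s=readout.read_state();print(s['time_s'],s['position'],s['tcp_rot'])
ims=[]
for n in['top','side']:
    p,d=capture(n);np.savez(''+n,p=p,d=d);c=calibration(n);print(n,c)
    for t in['carton','zone','comb','rollon','dish','flask']:print(t,[(np.round(r['extent']),round(r['conf'],2)) for r in look_for(t,n)])
    cv2.imwrite(f'pics/{n}0.png',p[:,:,::-1])
E
```

```text
0.0 [0.2446 0.5745 0.2913] [[-0.92    0.392  -0.0012]
 [ 0.392   0.92   -0.0018]
 [ 0.0004 -0.0021 -1.    ]]
top {'mtx': array([[352.5701,   0.    , 259.3399],
       [  0.    , 352.5701, 189.7104],
       [  0.    ,   0.    ,   1.    ]]), 'T': array([[-0.0108, -0.988 ,  0.1543,  0.4585],
       [-0.9999,  0.0089, -0.0127, -0.0569],
       [ 0.0112, -0.1544, -0.9879,  1.2049],
       [ 0.    ,  0.    ,  0.    ,  1.    ]])}
carton [(array([295., 190., 347., 226.]), 0.93), (array([ 46., 227., 122., 254.]), 0.57), (array([192., 197., 219., 232.]), 0.55)]
zone [(array([208., 179., 283., 239.]), 0.61)]
comb [(array([171., 205., 188., 252.]), 0.71)]
rollon [(array([156., 179., 168., 187.]), 0.44)]
dish [(array([223., 157., 246., 182.]), 0.7)]
flask [(array([384., 241., 429., 279.]), 0.83), (array([192., 198., 221., 234.]), 0.54)]
side {'mtx': array([[423.8938,   0.    , 261.2357],
       [  0.    , 423.8938, 190.7155],
       [  0.    ,   0.    ,   1.    ]]), 'T': array([[-0.9987,  0.0178, -0.0475,  0.7201],
       [ 0.0482,  0.622 , -0.7816,  1.1554],
       [ 0.0156, -0.7828, -0.622 ,  1.0763],
       [ 0.    ,  0.    ,  0.    ,  1.    ]])}
carton [(array([313., 264., 356., 353.]), 0.95), (array([276., 201., 308., 247.]), 0.71), (array([268., 130., 291., 193.]), 0.69)]
zone [(array([253., 199., 307., 247.]), 0.78)]
comb [(array([275., 257., 330., 269.]), 0.67)]
rollon [(array([253., 251., 268., 280.]), 0.79)]
dish [(array([231., 213., 255., 231.]), 0.73)]
flask [(array([294., 133., 317., 150.]), 0.86)]
```

View pics/top0.png

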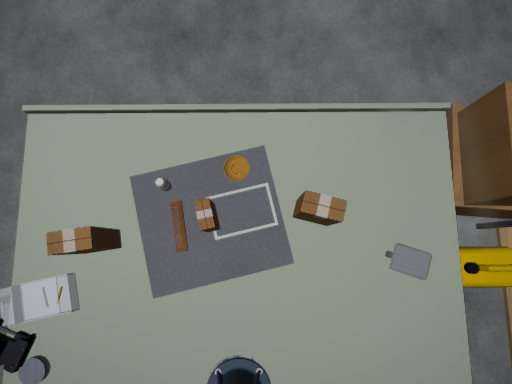

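View pics/side0.png

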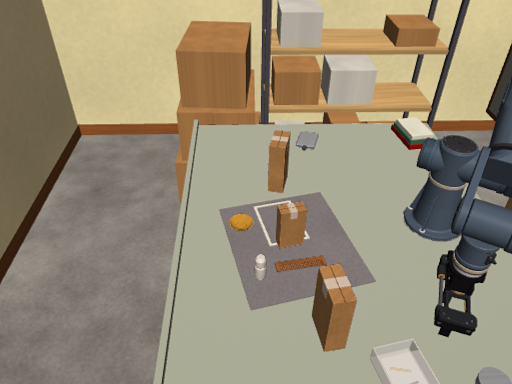

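The top view shows three brown cartons, at (70,240), (204,214) and (323,207), and the side view shows them at (333,308), (291,225) and (280,162). The one at top (204,214) fits: it is the smallest, and it stands on the liner at the left short side of the tape. I'll measure it and confirm in a crop.

Run:
```python
from rig import calibration
import cv2,numpy as np
np.set_printoptions(precision=4,suppress=True)
def pts(n):
    f=np.load(n+'.npz');c=calibration(n);d=f['d'];v,u=np.mgrid[:384,:512]
    P=np.stack([u,v,np.ones_like(u)],-1)@np.linalg.inv(c['mtx']).T*d[...,None]
    return f['p'],d,P@c['T'][:3,:3].T+c['T'][:3,3]
for n,box in(('top',(185,170,290,250)),('side',(250,195,312,252))):
    p,d,W=pts(n);a,b,c,e=box;m=np.zeros(d.shape,bool);m[b:e,a:c]=1
    tape=m&(p.min(2)>135)&(W[...,2]<.02)&(d>0)
    q=W[tape];r=cv2.minAreaRect((q[:,:2]*1000).astype(np.float32));print(n,'tape',r,cv2.boxPoints(r).tolist(),np.median(q[:,2]))
    z=W[...,2];top=m&(z>.152)&(z<.175);t=W[top];r=cv2.minAreaRect((t[:,:2]*1000).astype(np.float32))
    print('carton top',top.sum(),r,t.mean(0))
    for nm,x in(('left',(46,227,122,254)),('right',(295,190,347,226))):
        if n=='top':
            k=W[x[1]:x[3],x[0]:x[2]].reshape(-1,3);h=k[:,2].max();k=k[k[:,2]>h-.012];print(nm,h,cv2.minAreaRect((k[:,:2]*1000).astype(np.float32))[1])
    for nm,bx in(('comb',(165,200,192,256)),('rollon',(150,170,172,192)),('dish',(220,152,252,185))):
        if n=='top':
            k=W[bx[1]:bx[3],bx[0]:bx[2]].reshape(-1,3);k=k[k[:,2]>.008];print(nm,k.min(0),k.max(0))
p=np.load('side.npz')['p'][185:260,225:325,::-1];cv2.imwrite('pics/crop.png',cv2.resize(p,None,fx=7,fy=7,interpolation=3))
```

```text
top tape ((598.0439453125, -31.245086669921875), (286.20806884765625, 242.814453125), 88.66081237792969) [[473.32537841796875, -171.4726104736328], [716.0735473632812, -177.14744567871094], [722.7625122070312, 108.98243713378906], [480.01434326171875, 114.65727233886719]] 0.0005390419769415455
carton top 482 ((552.40185546875, 93.70899200439453), (90.20101165771484, 46.465213775634766), 12.52462387084961) [0.5521 0.0934 0.1617]
left 1.2049060275870387 (0.0, 0.0)
right 1.2049060275870387 (0.0, 0.0)
comb [ 0.4312 -0.0569  0.008 ] [0.6091 0.2319 1.2049]
rollon [ 0.4585 -0.0569  0.0086] [0.6996 0.2642 1.2049]
dish [ 0.4585 -0.0569  0.0081] [0.7655 0.0595 1.2049]
side tape ((582.367431640625, -32.74249267578125), (197.86473083496094, 291.455810546875), 2.8889873027801514) [[476.2159423828125, 107.81391143798828], [490.9056396484375, -183.27146911621094], [688.5189208984375, -173.29888916015625], [673.8292236328125, 117.78648376464844]] 0.0005833373998214153
carton top 302 ((553.2344970703125, 96.43407440185547), (89.16563415527344, 53.46698760986328), 10.728948593139648) [0.5536 0.0997 0.1606]
```

View pics/crop.png

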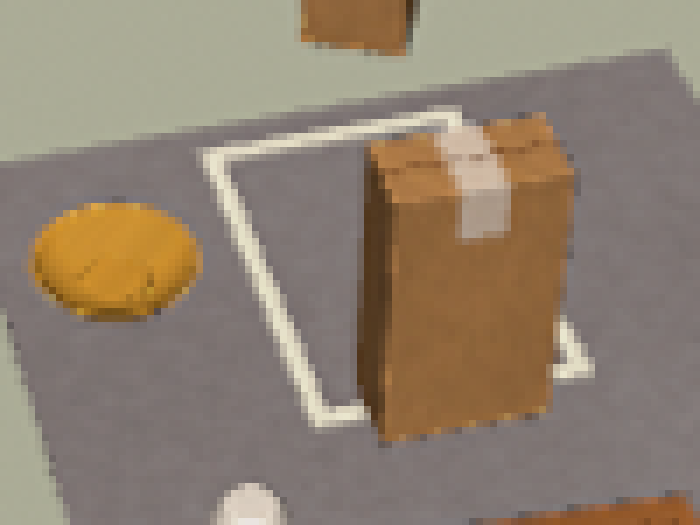

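The crop confirms it: a plain carton on the liner at the near short side of the tape, with the zone behind it. I'll fix the tape segmentation, check the neighbours, and compute the move.

```bash
cat > calc.py <<'E'
import numpy as np
from rig import readout
from scipy.spatial.transform import Rotation as Ro
def rows(p,R):
    s=readout.read_state();R0=np.array(s['tcp_rot']);p0=np.array(s['position'])
    dp=R0.T@(p-p0);w=Ro.from_matrix(R0.T@R).as_rotvec(degrees=True)
    print('t',s['time_s'],'pos',p0.round(4),'row',(dp/.2).round(3),(w/180).round(3))
def target(c,th,back,z,flip=1):
    a=np.radians(th);n=np.array([np.sin(a),-np.cos(a),0]);y=flip*np.array([np.cos(a),np.sin(a),0]);zz=np.array([0,0,-1.])
    return np.r_[np.array(c)-n[:2]*back,z],np.c_[np.cross(y,zz),y,zz]
E
python3 - <<'E'
from rig import calibration
from calc import *
import cv2
np.set_printoptions(precision=4,suppress=True)
f=np.load('top.npz');c=calibration('top');d=f['d'];v,u=np.mgrid[:384,:512]
W=(np.stack([u,v,np.ones_like(u)],-1)@np.linalg.inv(c['mtx']).T*d[...,None])@c['T'][:3,:3].T+c['T'][:3,3]
p=f['p'].astype(int);m=np.zeros(d.shape,bool);m[182:243,208:283]=1
tape=m&(p.min(2)>150)&(abs(p[...,1]-p[...,2])<22)&(abs(W[...,2])<.02)&(d>0)
n,l,st,_=cv2.connectedComponentsWithStats(tape.astype(np.uint8),connectivity=8);k=1+st[1:,4].argmax()
q=(W[l==k][:,:2]*1000).astype(np.float32);r=cv2.minAreaRect(q);print(len(q),r);print(cv2.boxPoints(r))
for nm,x in(('left',(40,220,125,258)),('right',(290,185,350,230)),('mid',(190,195,222,234))):
    k=W[x[1]:x[3],x[0]:x[2]].reshape(-1,3);k=k[(k[:,2]<.4)];h=np.percentile(k[:,2],98);k=k[k[:,2]>h-.015];print(nm,h,cv2.minAreaRect((k[:,:2]*1000).astype(np.float32)))
for z in(.29,.205):
  for f in(1,-1):
    t=target((.5525,.0945),12.2,.085,z,f);print(t[0]);rows(*t)
E
```

```text
403 ((575.4783325195312, -11.057792663574219), (148.69482421875, 217.810546875), 13.253674507141113)
[[ 478.1432   77.9016]
 [ 528.0792 -134.1074]
 [ 672.8134 -100.0172]
 [ 622.8775  111.9918]]
left 0.2204675339691562 ((477.3688659667969, 456.7492980957031), (63.353919982910156, 124.66533660888672), 7.802553653717041)
right 0.22003950715952858 ((566.776123046875, -250.31295776367188), (122.296875, 63.63619613647461), 74.60214233398438)
mid 0.16485418750115155 ((552.40185546875, 93.70899200439453), (90.20101165771484, 46.465213775634766), 12.52462387084961)
[0.5345 0.1776 0.29  ]
t 0.7 pos [0.245  0.575  0.2923] row [-2.111 -1.26   0.011] [ 0.    -0.     0.304]
[0.5345 0.1776 0.29  ]
t 0.7 pos [0.245  0.575  0.2923] row [-2.111 -1.26   0.011] [ 0.     0.    -0.696]
[0.5345 0.1776 0.205 ]
t 0.7 pos [0.245  0.575  0.2923] row [-2.111 -1.26   0.436] [ 0.    -0.     0.304]
[0.5345 0.1776 0.205 ]
t 0.7 pos [0.245  0.575  0.2923] row [-2.111 -1.26   0.436] [ 0.     0.    -0.696]
```

The tape centre is at (0.575, −0.011), yaw 13.2°. The carton is at (0.552, 0.094), yaw 12.5°. A straight topple lands it about 4 mm off centre. The other two cartons are taller (0.22 m), so I'll raise the tool before travelling.

```bash
python3 -m pendant '[[0,0,-0.25,0,0,0,0],[-0.3,-0.18,-0.3,0,0,0.05,0],[-0.6,-0.36,-0.3,0,0,0.15,0],[-1,-0.6,-0.3,0,0,0.304,0],[-1,-0.6,-0.3,0,0,0.304,0],[-1,-0.6,-0.3,0,0,0.304,0],[-1,-0.6,-0.3,0,0,0.304,0],[-1,-0.6,-0.3,0,0,0.304,0]]'
python3 - <<'E'
from calc import *
rows(*target((.5525,.0945),12.5,.085,.35))
E
```

```text
time_s: 1.5
position: [0.3829, 0.3849, 0.3525]
tcp_rot: [[-0.205, 0.979, 0.0], [0.979, 0.205, 0.0], [0.0, 0.0, -1.0]]
force: [-0.2, -0.0, -0.6]
opening: 0.508
grasp_force: 0.0
t 1.5 pos [0.3829 0.3849 0.3525] row [-1.17   0.528  0.012] [ 0.    -0.    -0.004]
```

```bash
python3 -m pendant '[[-1,0.45,0,0,0,0,0],[-1,0.45,0,0,0,0,0],[-1,0.45,0,0,0,0,0],[-1,0.45,0,0,0,0,0],[-1,0.45,0,0,0,0,0],[-1,0.45,0,0,0,0,0],[-1,0.45,0,0,0,0,0]]'
python3 - <<'E'
from calc import *
from rig import *
import cv2
rows(*target((.5525,.0945),12.5,.085,.205))
s=readout.read_state();p,d=capture('wrist');M=calibration('wrist');cv2.imwrite('pics/wrist1.png',p[:,:,::-1])
v,u=np.mgrid[:384,:512]
X=(np.stack([u,v,np.ones_like(u)],-1)@np.linalg.inv(M['mtx']).T*d[...,None])@M['mount'][:3,:3].T+M['mount'][:3,3]
W=X@np.array(s['tcp_rot']).T+s['position']
k=W[(d>0)&(W[...,2]>.15)&(W[...,2]<.175)&(abs(W[...,0]-.55)<.1)&(abs(W[...,1]-.09)<.07)]
print(len(k));r=cv2.minAreaRect((k[:,:2]*1000).astype(np.float32));print(r,k[:,2].mean())
E
```

```text
time_s: 2.2
position: [0.5119, 0.2096, 0.3521]
tcp_rot: [[-0.21, 0.978, -0.001], [0.978, 0.21, 0.001], [0.001, -0.001, -1.0]]
force: [-1.0, 0.4, -0.5]
opening: 0.5
grasp_force: 0.0
t 2.2 pos [0.5119 0.2096 0.3521] row [-0.181  0.075  0.735] [-0.    -0.    -0.002]
1977
((544.9794311523438, 105.56937408447266), (81.28825378417969, 24.487396240234375), 11.959752082824707) 0.16206154077734522
```

View pics/wrist1.png

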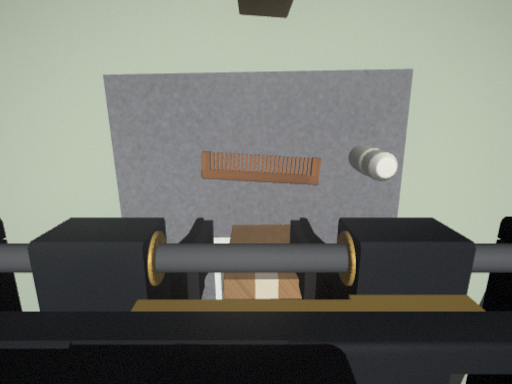

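The wrist view shows the comb at (260,168), the roll-on bottle at (375,163), and the carton centred between the fingers at (262,265). The rear edge agrees with the top view, so I'll descend behind the carton.

```bash
python3 -m pendant '[[-0.18,0.075,0,0,0,0,0],[-0.18,0.075,0.25,0,0,0,0],[-0.18,0.075,0.5,0,0,0,0],[-0.18,0.075,0.735,0,0,0,0],[-0.18,0.075,0.735,0,0,0,0],[-0.18,0.075,0.735,0,0,0,0]]'
python3 - <<'E'
from calc import *
rows(*target((.5525,.0945),12.5,.034,.205))
E
```

```text
time_s: 2.85
position: [0.5339, 0.1789, 0.2054]
tcp_rot: [[-0.213, 0.977, -0.002], [0.977, 0.213, 0.0], [0.0, -0.001, -1.0]]
force: [0.1, -0.1, 0.1]
opening: 0.501
grasp_force: 0.0
t 2.85 pos [0.5339 0.1789 0.2054] row [-0.262  0.001  0.002] [-0.    -0.    -0.001]
```

```bash
python3 -m pendant '[[-0.1,0,0,0,0,0,0],[-0.2,0,0,0,0,0,0],[-0.24,0,0,0,0,0,0],[-0.26,0,0,0,0,0,0],[-0.28,0,0,0,0,0,0],[-0.3,0,0,0,0,0,0],[-0.32,0,0,0,0,0,0],[-0.34,0,0,0,0,0,0]]'
```

```text
time_s: 3.65
position: [0.5487, 0.1113, 0.2052]
tcp_rot: [[-0.212, 0.977, -0.0], [0.977, 0.212, 0.0], [0.0, -0.0, -1.0]]
force: [0.1, 0.1, -0.1]
opening: 0.501
grasp_force: 0.2
```

The force reads about zero where I expected contact, so I'll take a look.

Run:
```python
from rig import *
import cv2
p,d=capture('side');print(readout.read_state()['force'])
cv2.imwrite('pics/side1.png',cv2.resize(p[150:290,220:400,::-1],None,fx=4,fy=4,interpolation=2))
```

```text
[-0.34571231  0.34584356  0.04089039]
```

View pics/side1.png

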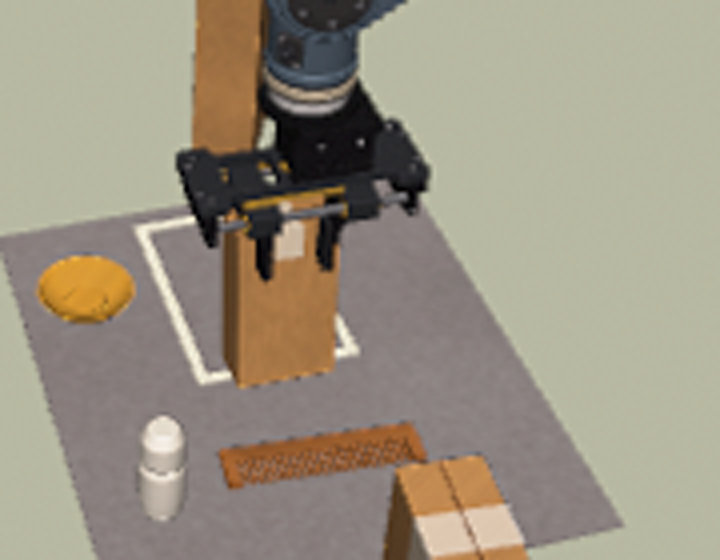

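The fingers are at the carton's rear face, high up and centred (about (265,255) and (325,250)), and the carton is still standing. Carrying on.

```bash
python3 -m pendant '[[-0.02,0,0,0,0,0,0],[-0.04,0,0,0,0,0,0],[-0.06,0,0,0,0,0,0],[-0.08,0,0,0,0,0,0],[-0.1,0,0,0,0,0,0],[-0.12,0,0,0,0,0,0],[-0.14,0,0,0,0,0,0]]'
```

```text
time_s: 4.4
position: [0.5548, 0.0835, 0.2052]
tcp_rot: [[-0.211, 0.977, -0.0], [0.977, 0.211, -0.0], [-0.0, -0.0, -1.0]]
force: [0.0, 0.1, -0.9]
opening: 0.502
grasp_force: 0.0
```

Run:
```python
from rig import *
import cv2
p,d=capture('side');print(readout.read_state()['force'])
cv2.imwrite('pics/side2.png',cv2.resize(p[150:290,220:400,::-1],None,fx=4,fy=4,interpolation=2))
```

```text
[ 0.24386321 -1.38711331  0.12232674]
```

View pics/side2.png

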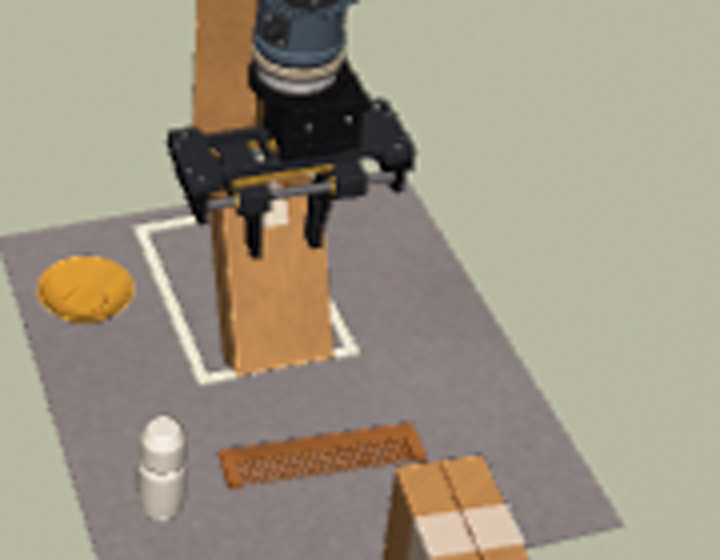

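The rear lower edge has risen (from row 385 to 370) and the top leans forward, so the carton is tipping. I'll carry on past the balance point, then stop.

```bash
python3 -m pendant '[[-0.02,0,0,0,0,0,0],[-0.04,0,0,0,0,0,0],[-0.06,0,0,0,0,0,0],[-0.08,0,0,0,0,0,0],[-0.1,0,0,0,0,0,0],[-0.12,0,0,0,0,0,0],[-0.12,0,0,0,0,0,0],[-0.12,0,0,0,0,0,0]]';python3 -m pendant '[[0,0,0,0,0,0,0],[0,0,0,0,0,0,0],[0,0,-0.1,0,0,0,0],[0,0,-0.3,0,0,0,0],[0,0,-0.5,0,0,0,0],[0.4,0,-0.5,0,0,0,0],[0.8,0,-0.5,0,0,0,0],[0.8,0,-0.5,0,0,0,0]]'
python3 - <<'E'
from rig import *
import cv2
for n in('side','top'):
    p,d=capture(n);np=__import__('numpy');np.savez(n+'2',p=p,d=d)
    q=p[150:290,220:400] if n=='side' else p[140:270,140:310]
    cv2.imwrite(f'pics/{n}3.png',cv2.resize(q[:,:,::-1],None,fx=4,fy=4,interpolation=2))
E
```

```text
time_s: 5.25
position: [0.5598, 0.0603, 0.2052]
tcp_rot: [[-0.211, 0.977, -0.0], [0.977, 0.211, 0.0], [0.0, -0.0, -1.0]]
force: [0.2, -0.0, 0.8]
opening: 0.498
grasp_force: 0.0
time_s: 6.05
position: [0.5277, 0.2082, 0.3059]
tcp_rot: [[-0.21, 0.978, 0.001], [0.978, 0.21, 0.0], [0.0, 0.001, -1.0]]
force: [1.8, 0.3, 0.3]
opening: 0.498
grasp_force: 0.0
```

View pics/top3.png

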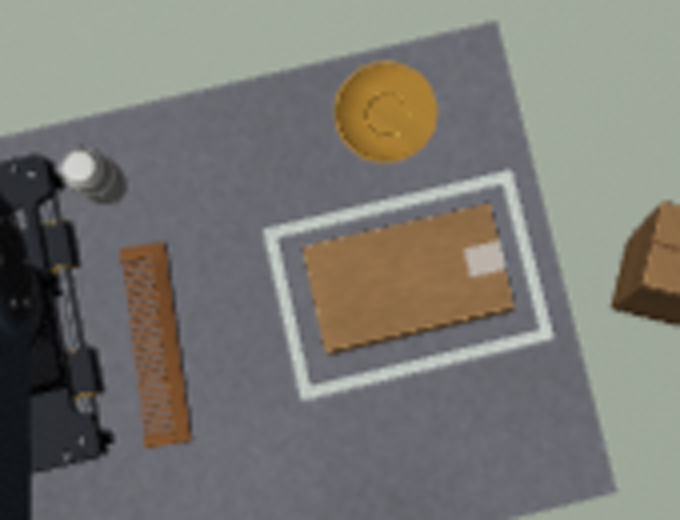

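View pics/side3.png

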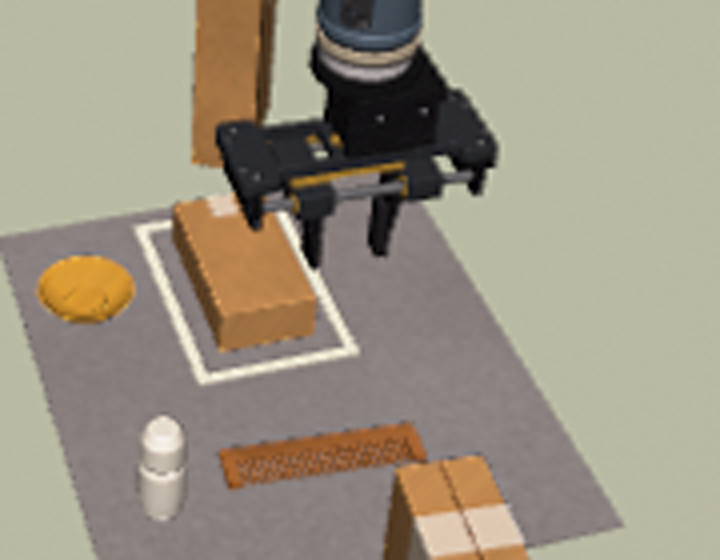

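The carton lies flat inside the tape with a margin all round: its corners in the top crop run (305,245) to (513,310), with the tape from (265,230) to (550,335). Nothing else has moved and the robot is clear, so I'll let it rest for a moment and hand in.

```bash
python3 -m pendant '[[0,0,-0.1,0,0,0,0],[0,0,-0.1,0,0,0,0],[0,0,-0.1,0,0,0,0],[0,0,-0.1,0,0,0,0]]'; python3 -c "
from rig import bot;print(bot.hand_in())"
```

```text
time_s: 6.55
position: [0.5279, 0.2063, 0.3245]
tcp_rot: [[-0.21, 0.978, -0.001], [0.978, 0.21, -0.0], [-0.0, -0.001, -1.0]]
force: [0.1, -0.1, -0.1]
opening: 0.5
grasp_force: 0.0
the job is handed in; nothing more can be done
None
```

The carton was toppled and lies on its broad face inside the taped rectangle, the comb, bottle and dish look unmoved (the flask was not re-checked), the robot is clear, and the job was handed in at about 6.6 s; the hand-in returned no verdict.

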